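Lock the keeper bar of a welding jig with its pin

ROBOT

A 6-joint arm with a two-finger parallel gripper is mounted at the origin on a cart in front of the work surface, level with it; the furniture and walls round the work are solid. World frame = base frame: x ahead of the robot, y to its left, z up, the work surface at z = 0. Lengths are in m, angles in rad, forces in N, time in s.
With the tool pointing down it reaches from about 0.375 to 0.9 m from the base axis. Payload 3.1 kg.
Tool frame: the origin (TCP) lies on the centre line of the jaws, within the pads' length; the fingertips stand 25 mm ahead of it and the grasp point (between the pads) lies 6 mm ahead of it (robot.nose_length is the y of the fingertips in the tool frame, in m); y points along the fingers, z is the direction in which the jaws open and shut, and the axes are right-handed (so a half turn about y gives the same grasp; the last joint's range is limited). The gripper opens to 87 mm and grips with 3 to 60 N. Pads are 19 mm wide; open, the fingers measure 117 mm over their backs; the gripper's body (75 mm by 190 mm) begins 51 mm behind the grasp point.
Start: joints at [0.952, 0.527, 1.433, -0, 1.181, -0.178], TCP at [0.267, 0.565, 0.248] pointing down, gripper open.
Joint ranges: [-3.08, 3.08], [-0.75, 2.2], [0.22, 2.44], [-1.43, 4.57], [0, 2.65], [-2.85, 2.85]. Speed limits (rad/s): [2.79, 2.79, 3.14, 3.14, 3.14, 3.14].

INTERFACE

Orientations are given as a unit quaternion [x, y, z, w].
In Python, from rig import robot, eyes, ticket gives the robot as it stands.
- The arm moves only by the tool play_rows, never from a script. Its argument "series" is a list of rows, each a list of 7 numbers: the opening, from 0 (shut) to 1 (fully open), then the shift along the tool's x, y, z scaled (see below), then the turn, a rotation vector about the tool's x, y, z scaled (see below). In form: [[claw, dx, dy, dz, ax, ay, az], ...]. A call has 1 to 12 rows; each row shifts and turns the commanded pose from where the row before left it, along the tool's axes as they then stand; what a row does not reach is not made up. The controller multiplies each number of a shift by 100 mm and each number of a turn by 180 degrees. A row lasts 1/12 s, in which the tool goes at most 41.7 mm and 7.16 degrees, less where a joint would pass 70% of its speed; a pose out of reach is approached as far as the arm can. A call with a number of a shift or a turn outside -1 to 1 is refused whole. A call with a gripper value outside its range is refused whole. The fingers move at their own pace and stop on an object; "grip_force" is the grip in N (left out, the last holds). Time passes only in rows, so rows that do not move let the fingers close. It gives the time, the measured TCP pose, the force and the opening at its end, in the units of the state.
- robot.get_obs(): the state, without advancing time (a new reading comes with each control period).
- eyes.camera(name): name is "side" or "top"; returns the picture (420x560x3 uint8, red, green, blue); there is no depth.
- eyes.camera_params(name): a dict with "K" (3x3 intrinsics, pixels), "rvec" (rotation vector, rad) and "tvec" (3), from world to camera coordinates, as OpenCV has them. Camera axes: x right, y down, z forward; pixel columns grow to the right and rows downward; lengths in m; the calibration is good to about 2 mm. A picture is of the moment at which its call begins. camera_params takes no time and is no camera call.
- ticket.hand_in(): hands the job in, once; it reports no verdict.
The state is a dict: "time": time; "q": joint angles; "joint_velocities": joint speeds; "joint_torque": joint torques, N m; "position": TCP position; "tool_rot": TCP orientation; "ft_force": force on the tool from outside, world axes, zero at the start; "moment": the same for the moment, N m; "grip_width": finger opening in m.
Only numpy, scipy, OpenCV 4.12 (cv2) and the standard library are available. Lean on these libraries where they do the work, as an engineer would, in place of code of your own. Each camera call takes 0.05 s, during which the arm holds its last target.

TASK

Swing the green keeper bar of the welding jig shut over the welded T sample, until its eye is fully home between the two ears of the grey yoke. Then take the lock pin by its orange grip out of the wooden block and pass it straight down through the upper ear, the eye and the lower ear until its collar sits on the yoke, and let go. Leave the sample in its nest and do not disturb the tape measure or the copper nozzle.

Things in the scene. Friction and masses are not known exactly. Their poses are not given: they have to be found in the camera images.
- jig: Jig bolted to the table, immovable: dark steel base plate 136 (x) x 256 (y) x 6 mm. Origin: centre of its underside, z up. Grey hinge post at its y = +95 mm; grey yoke at its y = -95 mm: back wall at x = -38 to -26 mm, from which two level ears 48 mm wide and 12 mm thick reach to x = +24 mm. The gap between the ears is open towards +x.
- yoke_top (a point): Centre of the pin hole on the top face of the upper ear, 78 mm above the table. Axes as the jig. Upright through holes 18 mm wide lie in line in both ears at the jig's x = 0, y = -95 mm. Upper ear 66 to 78 mm, lower ear 34 to 46 mm above the table; 28 mm of free space below the lower ear.
- nest (a point): Centre of the T sample's nest on the base plate's top face (6 mm above the table), between six steel studs 14 mm high.
- hinge (a point): Point on the upright hinge axis of the keeper bar, at the bar's mid height, 56 mm above the table. Axes as the jig.
- bar (a joint): Angle (rad) of the green keeper bar about the upright hinge. 0 = shut at its stop: bar along the jig's -y from the hinge, over the sample, eye between the ears, all three holes in line. Positive = open, anticlockwise seen from above (eye towards the jig's +x), up to 1.5; starts at 0.7 to 1.25. Slight friction (about 1.5 N at the knob); it stays where it is left.
- bar_knob (a point): Middle of the black round upright knob on the bar, 88 mm above the table, 90 mm from the hinge axis; the knob is 20 mm wide and reaches from 62 to 102 mm above the table. It may be gripped or pushed.
- bar_eye (a point): Centre of the eye at the bar's free end, 190 mm from the hinge axis: a ring 44 mm wide and 12 mm thick (50 to 62 mm above the table) with an 18 mm hole. The bar is 26 mm wide.
- lock_pin: Loose lock pin, 0.16 kg, 96 mm long, standing upright. Origin: centre of the lower tip, z along the pin towards the grip. Steel shank 14 mm thick and 52 mm long, its lowest 9 mm tapered to a 7 mm nose; collar 30 mm wide at 52 to 58 mm; round orange grip 22 mm wide at 58 to 96 mm.
- pin_tip (a point): Centre of the pin's lower tip (its origin).
- pin_collar (a point): Centre of the underside of the pin's collar, 52 mm above the tip; when the pin is home it lies at point yoke_top.
- pin_grip (a point): Middle of the orange grip, 79 mm above the tip.
- pin_block: Fixed wooden block 64 x 64 x 60 mm, origin at the centre of its underside, with an 18 mm upright hole in which the pin stands at the start, its collar resting on the block's top.
- sample: Loose grey welded T sample, 45 (x) x 80 (y) x 40 mm high, standing in the nest, its upright fin along the jig's y; origin at the centre of its underside. Its top is 4 mm below the bar.
- tape_measure: Yellow tape measure 66 x 99 x 38 mm lying loose on the table; leave alone.
- nozzle_1: Copper torch nozzle, 46 mm high, standing loose near the vice beside two brass ones; leave alone.
Not all that is in view belongs to the job. Of the things that look like the lock_pin, the largest one is meant.

How it is judged:
By the outcome, as a careful person would: the job done as asked, in the order asked, and still so for the second after the job is handed in, with the robot touching nothing.
It also fails if it takes over 54 s, if anything falls off the work surface, if the arm or the gripper's body presses on something with over 40 N, if the wrist force passes 120 N, or if a joint passes its speed limit or range.

## Working session

There is one attempt and no reset: what is moved stays moved. The work goes in short steps, Python scripts to look and compute and a tool call to move; the robot and the scene stay as the last step left them, time stands still between calls to the robot, and variables do not carry over. Pictures are saved under pics/ and viewed, and the job is handed in when it is done.

Besides the shell and the picture viewer there is one more tool, called after ">>>" as a command line: name --pt "numbers of a row" for each row, then --argument value for the rest. play_rows: Moves the arm, as the interface text tells. Its arguments: {"type":"object","properties":{"series":{"type":"array","items":{"type":"array","items":{"type":"number"}}},"grip_force":{"type":"number"}},"required":["series"]}

```bash
ls; mkdir -p pics
cat > h.py <<'E'
import numpy as np, cv2
from rig import robot, eyes, ticket
E
python3 - <<'E'
from h import *
for n in ("top","side"):
    im=eyes.camera(n); cv2.imwrite(f"pics/{n}0.png",cv2.resize(im[:,:,::-1],None,fx=1.4,fy=1.4,interpolation=cv2.INTER_CUBIC)); cv2.imwrite(f"pics/raw_{n}0.png",im[:,:,::-1])
    p=eyes.camera_params(n); print(n,p)
print(robot.get_obs())
E
```

```text
pics
top {'K': array([[420.87924557,   0.        , 279.33616115],
       [  0.        , 420.87924557, 212.20042551],
       [  0.        ,   0.        ,   1.        ]]), 'rvec': array([ 2.16870381, -2.15327553,  0.14781911]), 'tvec': array([-0.02041584,  0.55763634,  0.96752479])}
side {'K': array([[512.30788127,   0.        , 266.05138919],
       [  0.        , 512.30788127, 222.21011436],
       [  0.        ,   0.        ,   1.        ]]), 'rvec': array([-0.01202944,  2.87989967, -1.24787172]), 'tvec': array([0.53339051, 0.06613205, 1.02939806])}
{'time': 0.1, 'q': array([ 9.51487777e-01,  5.28397803e-01,  1.43379310e+00, -2.78794263e-05,
        1.18137832e+00, -1.78511240e-01]), 'joint_velocities': array([-2.31727759e-05, -1.05556994e-03, -2.34749358e-03,  1.15623244e-04,
        2.24975865e-04,  4.89773658e-04]), 'joint_torque': array([-3.16864616e-04, -4.40983057e+01, -1.77151537e+01,  6.34827325e-02,
        5.34437061e-02, -4.51176606e-05]), 'position': array([0.26628517, 0.56475301, 0.24664829]), 'tool_rot': array([ 0.69065011, -0.15484603,  0.15431996, -0.68935512]), 'ft_force': array([-0.23174092,  0.63557897, -0.14958212]), 'moment': array([0.02061815, 0.0056865 , 0.00191873]), 'grip_width': 0.08676114227033707}
```

View pics/top0.png

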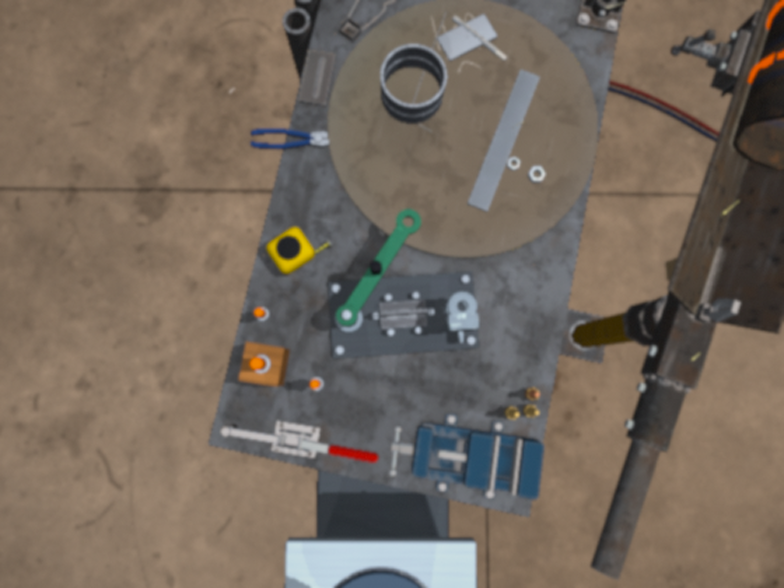

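View pics/side0.png

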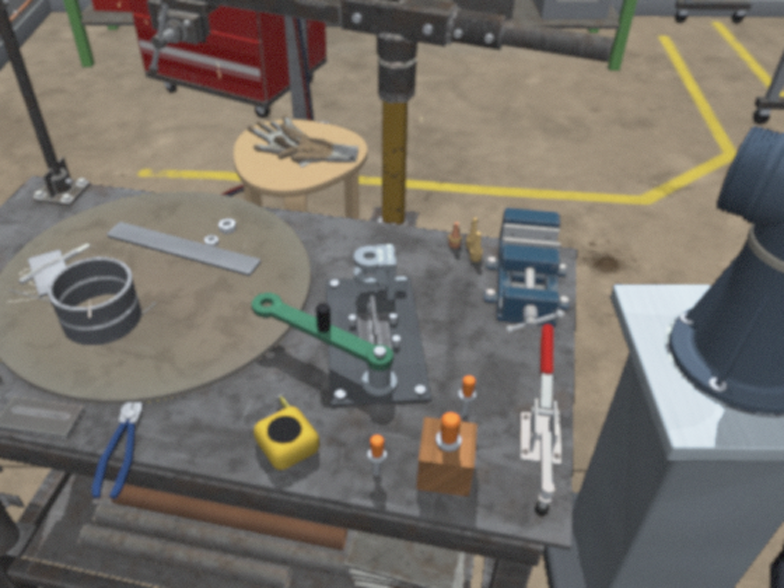

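The top view shows the bar's hinge at about (347,316), its knob at (376,268) and its eye at (408,221), all in 1.4x pixels. The yoke is at (463,305). Things that could be taken for the lock pin are the orange pins at (258,364) in the wooden block, (261,313) and (316,384). The big one standing in the block fits the description. I'll check it in a close crop and measure.

```bash
cat >> h.py <<'E'
def cam(n):
    p=eyes.camera_params(n); R=cv2.Rodrigues(p["rvec"])[0]; t=np.array(p["tvec"]).reshape(3); return p["K"],R,t,p
def ray(n,uv):
    K,R,t,_=cam(n); d=R.T@np.linalg.solve(K,[uv[0],uv[1],1.]); return -R.T@t,d
def onz(n,uv,z):
    c,d=ray(n,uv); return c+d*(z-c[2])/d[2]
def proj(n,P):
    K,R,t,p=cam(n); return cv2.projectPoints(np.array(P,float).reshape(-1,3),p["rvec"],p["tvec"],K,None)[0].reshape(-1,2)
def tri(a,b):
    c1,d1=ray("top",a); c2,d2=ray("side",b)
    s=np.linalg.lstsq(np.c_[d1,-d2],c2-c1,rcond=None)[0]
    p,q=c1+s[0]*d1,c2+s[1]*d2; return (p+q)/2,np.linalg.norm(p-q)
E
python3 - <<'E'
from h import *
for n in("top","side"):
    im=cv2.imread(f"pics/raw_{n}0.png"); hsv=cv2.cvtColor(im,cv2.COLOR_BGR2HSV)
    print(n,"campos",ray(n,(0,0))[0].round(3))
    for nm,lo,hi in(("orange",(5,180,150),(17,255,255)),("green",(65,100,40),(90,255,255)),("yellow",(23,180,120),(32,255,255))):
        m=cv2.inRange(hsv,lo,hi); k,_,st,c=cv2.connectedComponentsWithStats(m)
        for i in range(1,k):
            if st[i,4]>25: print(nm,st[i],c[i].round(1))
T=cv2.imread("pics/raw_top0.png"); S=cv2.imread("pics/raw_side0.png")
def crop(im,x,y,w,h,f): return cv2.resize(im[y:y+h,x:x+w],None,fx=f,fy=f,interpolation=cv2.INTER_CUBIC)
cv2.imwrite("pics/c_top.png",crop(T,225,140,130,125,6)[:600,:790])
cv2.imwrite("pics/c_side.png",crop(S,175,165,130,125,6)[:,:790][:600])
a=crop(T,160,205,80,80,5);b=crop(S,255,260,95,95,4.21)[:400,:400]
cv2.imwrite("pics/c_pin.png",np.hstack([a,b]))
E
```

```text
top campos [ 0.431 -0.007  1.03 ]
orange [547   0  13  21  85] [552.5   8.6]
orange [534  38  20  21 119] [543.2  47.1]
orange [181 220   8   6  35] [184.5 222.8]
orange [178 254  11  11  82] [182.6 259.2]
orange [221 272   7   5  26] [224.1 274. ]
green [240 150  60  83 951] [269.8 190.5]
yellow [191 162  34  33 499] [208.1 179.1]
side campos [0.534 0.709 0.749]
orange [317 300  10   6  34] [321.5 303.2]
green [181 211  99  52 872] [228. 235.]
```

```bash
echo
```

```text
(no output)
```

View pics/c_top.png

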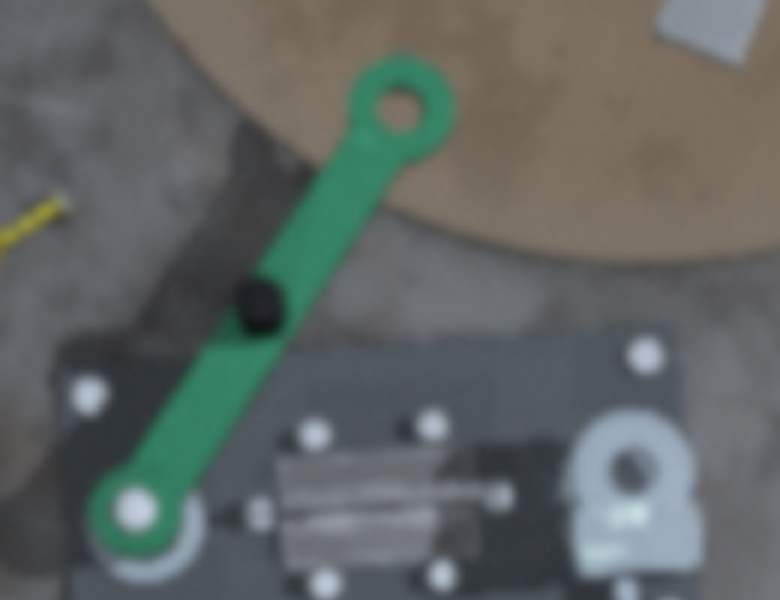

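View pics/c_side.png

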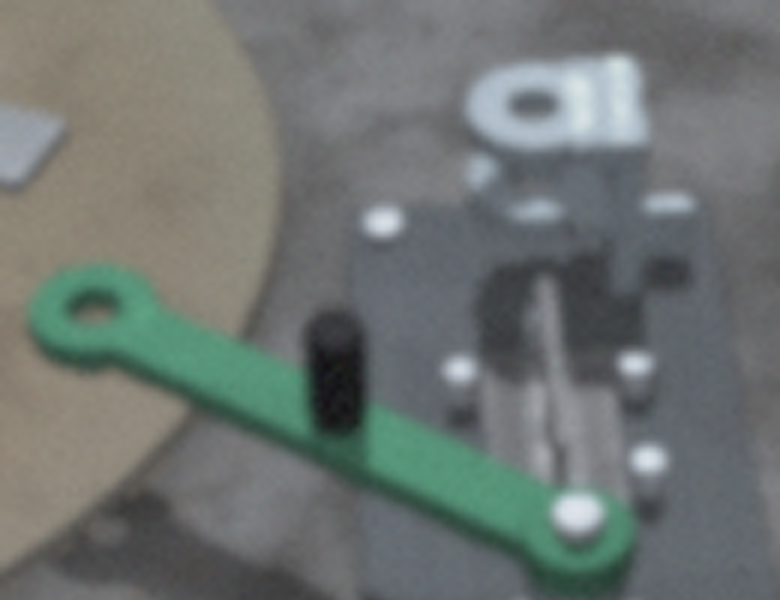

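View pics/c_pin.png

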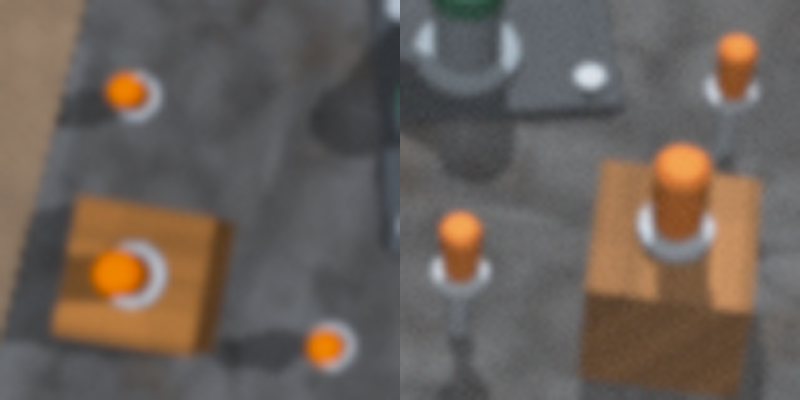

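Run:
```python
from h import *
def u(x,y,f,x0,y0): return ((x+.5)/f-.5+x0,(y+.5)/f-.5+y0)
t=lambda x,y:u(x,y,6,225,140); s=lambda x,y:u(x,y,6,175,165)
pts={"yoke":(t(633,467),s(535,104),.078),"eye":(t(401,107),s(93,304),.062),"hingebolt":(t(135,508),s(578,512),.066),"knobtop":(t(262,296),s(336,325),.102),
"pin":(u(117,272,5,160,205),u(283,163,4.21,255,260),.104),
"bolt_ne":(t(646,355),s(383,220),.01)}
for k,(a,b,z) in pts.items():
    p,e=tri(a,b); print(k,"top@z",onz("top",a,z).round(4),"side@z",onz("side",b,z).round(4),"tri",p.round(4),round(e,4))
print(proj("top",[.267,.565,.248]))
from scipy.spatial.transform import Rotation as R
print(R.from_quat(robot.get_obs()["tool_rot"]).as_matrix().round(3))
```

```text
yoke top@z [ 0.5413 -0.1318  0.078 ] side@z [ 0.5394 -0.1302  0.078 ] tri [ 0.5404 -0.1318  0.0769] 0.002
eye top@z [ 0.6849 -0.0438  0.062 ] side@z [ 0.685  -0.0426  0.062 ] tri [ 0.6852 -0.0439  0.0608] 0.0001
hingebolt top@z [0.5254 0.0578 0.066 ] side@z [0.5245 0.0547 0.066 ] tri [0.5248 0.0577 0.0691] 0.0005
knobtop top@z [0.6016 0.0094 0.102 ] side@z [0.5999 0.0099 0.102 ] tri [0.6008 0.0094 0.1018] 0.0018
pin top@z [0.4445 0.1938 0.104 ] side@z [0.4441 0.1967 0.104 ] tri [0.4441 0.1945 0.1013] 0.0008
bolt_ne top@z [ 0.5953 -0.1465  0.01  ] side@z [ 0.5953 -0.1465  0.01  ] tri [ 0.5953 -0.1465  0.01  ] 0.0
[[-46.88530787 356.60175717]]
[[ 0.904 -0.001  0.427]
 [-0.427 -0.002  0.904]
 [-0.    -1.    -0.002]]
```

The crop confirms the choice. The pin in the block has the widest grip and collar, and the two loose pins are clearly smaller. The distances agree (hinge to eye 189 mm, hinge to yoke 189 mm), so the bar stands about 53° open. Next I'll check the overhead beam and plan the approach.

```bash
cat >> h.py <<'E'
from scipy.spatial.transform import Rotation as Rot
def plan(pos,yawz=None):
    """tool-frame shift (100mm units) and turn about tool axes (180deg units) from measured pose to target, tool down"""
    o=robot.get_obs(); R=Rot.from_quat(o["tool_rot"]).as_matrix(); p=o["position"]
    if yawz is None: yawz=np.degrees(np.arctan2(R[1,2],R[0,2]))
    a=np.radians(yawz); z=np.array([np.cos(a),np.sin(a),0]); y=np.array([0,0,-1.]); T=np.c_[np.cross(y,z),y,z]
    d=R.T@(np.array(pos)-p)/.1; w=Rot.from_matrix(R.T@T).as_rotvec()/np.pi
    print("shift",d.round(4),"turn",w.round(4),"| pos",p.round(4),"yawz",np.degrees(np.arctan2(R[1,2],R[0,2])).round(2),"F",o["ft_force"].round(2),"grip",round(o["grip_width"],4),"t",round(o["time"],2))
E
python3 - <<'E'
from h import *
print(tri((435,405),(437,33)), tri((425,240),(281,155)))
plan((.601,.0093,.20),57.65)
E
```

```text
(array([ 0.21327305, -0.2575701 ,  0.34357791]), np.float64(0.0079997938026921)) (array([ 0.49750506, -0.3884594 , -0.03803711]), np.float64(0.0022436086252226495))
shift [ 5.3972  0.4717 -3.5946] turn [ 0.0006  0.0394 -0.0001] | pos [0.2663 0.5648 0.2466] yawz 64.74 F [-0.23  0.64 -0.15] grip 0.0868 t 0.1
```

>>> play_rows --pt "1 0.225 0.02 -0.15 0 0 0" --pt "1 0.225 0.02 -0.15 0 0 0" --pt "1 0.225 0.02 -0.15 0 0 0" --pt "1 0.225 0.02 -0.15 0 0 0" --pt "1 0.225 0.02 -0.15 0 0 0" --pt "1 0.225 0.02 -0.15 0 0 0" --pt "1 0.225 0.02 -0.15 0 0 0" --pt "1 0.225 0.02 -0.15 0 0 0" --pt "1 0.225 0.02 -0.15 0 0 0" --pt "1 0.225 0.02 -0.15 0 0 0" --pt "1 0.225 0.02 -0.15 0 0 0" --pt "1 0.225 0.02 -0.15 0 0 0" --grip_force 20

```text
time: 1.1
position: [0.4342, 0.286, 0.2232]
tool_rot: [0.69, -0.155, 0.154, -0.69]
ft_force: [0.6, 0.7, 0.5]
grip_width: 0.0868
```

>>> play_rows --pt "1 0.225 0.02 -0.15 0 0 0" --pt "1 0.225 0.02 -0.15 0 0 0" --pt "1 0.225 0.02 -0.15 0 0 0" --pt "1 0.225 0.02 -0.15 0 0 0" --pt "1 0.225 0.02 -0.15 0 0 0" --pt "1 0.225 0.02 -0.15 0 0 0" --pt "1 0.225 0.02 -0.15 0 0 0" --pt "1 0.225 0.02 -0.15 0 0 0" --pt "1 0.225 0.02 -0.15 0 0 0" --pt "1 0.225 0.02 -0.15 0 0 0" --pt "1 0.22 0.02 -0.15 0 0.039 0" --pt "1 0 0 0 0 0 0"

```text
time: 2.1
position: [0.59, 0.0282, 0.201]
tool_rot: [0.679, -0.198, 0.2, -0.678]
ft_force: [0.2, 0.8, 0.4]
grip_width: 0.0871
```

Run:
```python
from h import *
plan((.601,.0093,.096),57.65)
for n in("top","side"):
    im=eyes.camera(n)[:,:,::-1]; cv2.imwrite(f"pics/{n}1.png",im)
```

```text
shift [ 0.1909  1.0509 -0.0998] turn [ 0.0001 -0.002   0.0012] | pos [0.59   0.0282 0.201 ] yawz 57.3 F [0.23 0.83 0.36] grip 0.0871 t 2.1
```

>>> play_rows --pt "1 0.1 0 -0.05 0 0 0" --pt "1 0.09 0 -0.05 0 0 0" --pt "1 0 0.1 0 0 0 0" --pt "1 0 0.15 0 0 0 0" --pt "1 0 0.15 0 0 0 0" --pt "1 0 0.1 0 0 0 0" --pt "1 0 0 0 0 0 0"

```text
time: 2.78
position: [0.5958, 0.0147, 0.1488]
tool_rot: [0.68, -0.198, 0.194, -0.679]
ft_force: [0.8, -0.5, -0.9]
grip_width: 0.087
```

Run:
```python
from h import *
plan((.601,.0093,.096),57.65)
a=eyes.camera("top")[:,:,::-1]; b=eyes.camera("side")[:,:,::-1]
f=lambda im,x,y: cv2.resize(im[y:y+140,x:x+140],None,fx=2.8,fy=2.8)
cv2.imwrite("pics/2.png",np.hstack([f(a,210,130),f(b,160,140)]))
```

```text
shift [ 0.0757  0.5278 -0.0163] turn [ 0.0007  0.0006 -0.0017] | pos [0.5958 0.0147 0.1488] yawz 57.76 F [ 0.84 -0.48 -0.85] grip 0.087 t 2.78
```

View pics/2.png

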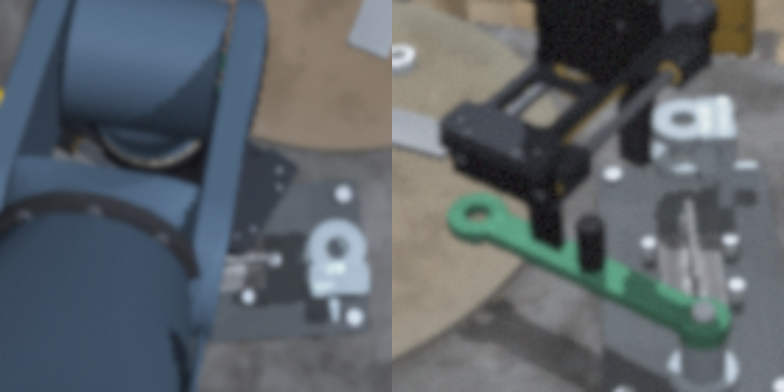

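The side view shows one finger on each side of the knob, which is at about (592,245) in the picture. I'll centre and descend.

>>> play_rows --pt "1 0.075 0 -0.015 0 0 0" --pt "1 0 0.13 0 0 0 0" --pt "1 0 0.13 0 0 0 0" --pt "1 0 0.13 0 0 0 0" --pt "1 0 0.12 0 0 0 0" --pt "1 0 0 0 0 0 0"

```text
time: 3.38
position: [0.6026, 0.0086, 0.099]
tool_rot: [0.679, -0.197, 0.196, -0.679]
ft_force: [0.3, 0.6, -0.2]
grip_width: 0.087
```

Run:
```python
from h import *
plan((.601,.0093,.096),57.65)
```

```text
shift [-0.0175  0.0299 -0.0029] turn [ 0.0003  0.0004 -0.0008] | pos [0.6026 0.0086 0.099 ] yawz 57.72 F [ 0.27  0.63 -0.17] grip 0.087 t 3.38
```

>>> play_rows --pt "0 -0.015 0.02 0 0 0 0" --pt "0 0 0 0 0 0 0" --pt "0 0 0 0 0 0 0" --pt "0 0 0 0 0 0 0" --pt "0 0 0 0 0 0 0" --pt "0 0 0 0 0 0 0" --pt "0 0 0 0 0 0 0" --pt "0 0 0 0 0 0 0" --grip_force 15

```text
time: 4.05
position: [0.6021, 0.0096, 0.0987]
tool_rot: [-0.679, 0.196, -0.197, 0.679]
ft_force: [0.1, 0.3, -0.5]
grip_width: 0.0416
```

Run:
```python
from h import *
o=robot.get_obs();plan((.601,.0093,.096),57.65)
p=o["position"][:2]; h=np.array([.525,.0575]); d=p-h
print(np.hypot(*d), np.degrees(np.arctan2(d[1],d[0])))
# rigid swing about hinge: total angle to shut
tot=np.degrees(np.arctan2(d[1],d[0]))+85.3; n=24; s=np.radians(tot/n)
R=Rot.from_quat(o["tool_rot"]).as_matrix()
c,sn=np.cos(-s),np.sin(-s); dn=np.array([[c,-sn],[sn,c]])@d
print(tot, "per row shift",(R.T@np.r_[dn-d,0]/.1).round(4),"turn",tot/n/180)
```

```text
shift [-0.0076  0.0271 -0.0079] turn [-0.      0.0004  0.0001] | pos [0.6021 0.0096 0.0987] yawz 57.72 F [ 0.09  0.33 -0.5 ] grip 0.0416 t 4.05
0.09075783856573945 -31.88157321739351
53.41842678260649 per row shift [-0.0004 -0.     -0.0353] turn 0.012365376570047798
```

>>> play_rows --pt "0 0 0 0 0 0 0" --pt "0 0 0 0 0 0 0" --pt "0 0 0 0 0 0 0" --pt "0 0 0 0 0 0 0" --pt "0 0 0 0 0 0 0" --pt "0 0 0 0 0 0 0"

```text
time: 4.55
position: [0.602, 0.0096, 0.0985]
tool_rot: [-0.679, 0.197, -0.197, 0.679]
ft_force: [-0.8, -0.9, 1.7]
grip_width: 0.0198
```

The knob is gripped at 19.8 mm. Now I'll swing it as an arc.

>>> play_rows --pt "0 0 0 -0.035 0 0.0124 0" --pt "0 0 0 -0.035 0 0.0124 0" --pt "0 0 0 -0.035 0 0.0124 0" --pt "0 0 0 -0.035 0 0.0124 0" --pt "0 0 0 -0.035 0 0.0124 0" --pt "0 0 0 -0.035 0 0.0124 0" --pt "0 0 0 -0.035 0 0.0124 0" --pt "0 0 0 -0.035 0 0.0124 0" --pt "0 0 0 -0.035 0 0.0124 0" --pt "0 0 0 -0.035 0 0.0124 0" --pt "0 0 0 -0.035 0 0.0124 0" --pt "0 0 0 -0.035 0 0.0124 0"

```text
time: 5.55
position: [0.5722, -0.0197, 0.0985]
tool_rot: [-0.615, 0.349, -0.349, 0.615]
ft_force: [-1.7, 2.2, 0.9]
grip_width: 0.0194
```

```bash
cat >> h.py <<'E'
def arc(n):
    o=robot.get_obs(); p=o["position"][:2]; h=np.array([.525,.0575]); d=p-h
    b=np.degrees(np.arctan2(d[1],d[0])); t=h+.09*np.array([np.cos(np.radians(-85.3)),np.sin(np.radians(-85.3))])
    print("r",np.hypot(*d),"ang",b,"left deg",b+85.3,"target",t); plan((*t,o["position"][2]),4.7)
E
python3 -c "
from h import *
arc(1)"
```

```text
r 0.09051309641700218 ang -58.5601257531816 left deg 26.739874246818395 target [ 0.53237447 -0.03219736]
shift [-9.72e-02  3.00e-04 -4.06e-01] turn [ 0.0003  0.1453 -0.0003] | pos [ 0.5722 -0.0197  0.0985] yawz 30.85 F [-1.74  2.23  0.86] grip 0.0194 t 5.55
```

>>> play_rows --pt "0 0 0 -0.035 0 0.0124 0" --pt "0 0 0 -0.035 0 0.0124 0" --pt "0 0 0 -0.035 0 0.0124 0" --pt "0 0 0 -0.035 0 0.0124 0" --pt "0 0 0 -0.035 0 0.0124 0" --pt "0 0 0 -0.035 0 0.0124 0" --pt "0 0 0 -0.035 0 0.0124 0" --pt "0 0 0 -0.035 0 0.0124 0" --pt "0 0 0 -0.035 0 0.0124 0" --pt "0 0 0 0 0 0 0"

```text
time: 6.38
position: [0.5421, -0.0315, 0.0985]
tool_rot: [0.546, -0.451, 0.45, -0.544]
ft_force: [-2.4, 0.2, 1.7]
grip_width: 0.0193
```

```bash
python3 -c "
from h import *
arc(1)"
```

```text
r 0.09060073973530916 ang -79.11284527229387 left deg 6.18715472770613 target [ 0.53237447 -0.03219736]
shift [-0.0112  0.0003 -0.097 ] turn [ 0.0009  0.0342 -0.0003] | pos [ 0.5421 -0.0315  0.0985] yawz 10.85 F [-2.37  0.18  1.74] grip 0.0193 t 6.38
```

>>> play_rows --pt "0 0 0 -0.033 0 0.0115 0" --pt "0 0 0 -0.033 0 0.0115 0" --pt "0 0 0 -0.031 0 0.0115 0" --pt "0 0 0 -0.01 0 0 0" --pt "0 0 0 -0.01 0 0 0" --pt "0 0 0 0 0 0 0"

```text
time: 6.88
position: [0.5321, -0.0329, 0.0985]
tool_rot: [-0.52, 0.479, -0.479, 0.52]
ft_force: [-0.5, 4.4, 0.3]
grip_width: 0.0194
```

```bash
python3 -c "
from h import *
arc(1)"
```

```text
r 0.09071810045525135 ang -85.54196200072856 left deg -0.241962000728563 target [ 0.53237447 -0.03219736]
shift [-0.0072  0.      0.0038] turn [ 0.0001 -0.0001 -0.0003] | pos [ 0.5321 -0.0329  0.0985] yawz 4.68 F [-0.52  4.37  0.31] grip 0.0194 t 6.88
```

>>> play_rows --pt "0 0 0 -0.015 0 0 0" --pt "0 0 0 -0.015 0 0 0" --pt "0 0 0 0 0 0 0"

```text
time: 7.13
position: [0.5313, -0.0331, 0.0985]
tool_rot: [-0.518, 0.479, -0.481, 0.521]
ft_force: [4.2, 9.0, -2.8]
grip_width: 0.0192
```

```bash
python3 -c "
from h import *
arc(1)"
```

```text
r 0.09077622033897488 ang -86.01493981983361 left deg -0.7149398198336172 target [ 0.53237447 -0.03219736]
shift [-0.0077  0.0001  0.0113] turn [-0.0016 -0.0007 -0.0002] | pos [ 0.5313 -0.0331  0.0985] yawz 4.58 F [ 4.17  8.96 -2.84] grip 0.0192 t 7.13
```

>>> play_rows --pt "0 0 0 -0.02 0 0 0" --pt "0 0 0 0 0 0 0"

```text
time: 7.3
position: [0.5312, -0.0331, 0.0986]
tool_rot: [-0.517, 0.478, -0.482, 0.522]
ft_force: [7.4, 9.2, -5.9]
grip_width: 0.0195
```

```bash
python3 -c "
from h import *
arc(1)
b=eyes.camera('side')[:,:,::-1]
cv2.imwrite('pics/3.png',cv2.resize(b[130:300,160:340],None,fx=4,fy=3.5))
"
```

```text
r 0.09081360470714757 ang -86.090384028327 left deg -0.7903840283269972 target [ 0.53237447 -0.03219736]
shift [-0.0081  0.0001  0.0125] turn [-0.0029 -0.0009 -0.0001] | pos [ 0.5312 -0.0331  0.0986] yawz 4.53 F [ 7.36  9.19 -5.93] grip 0.0195 t 7.3
```

View pics/3.png

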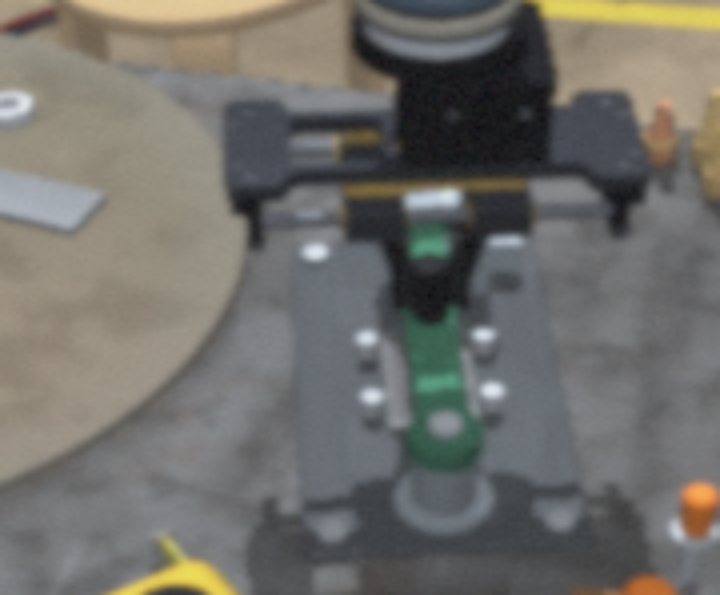

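The bar is against its stop, since the force rises without any movement. I'll open while still pushing lightly, then rise.

>>> play_rows --pt "1 0 0 0 0 0 0" --pt "1 0 0 0 0 0 0" --pt "1 0 0 0 0 0 0" --pt "1 0 0 0 0 0 0" --pt "1 0 0 0 0 0 0" --pt "1 0 0 0 0 0 0" --pt "1 0 -0.15 0 0 0 0" --pt "1 0 -0.25 0 0 0 0" --pt "1 0 -0.25 0 0 0 0" --pt "1 0 -0.25 0 0 0 0" --pt "1 0 -0.1 0 0 0 0" --pt "1 0 0 0 0 0 0"

```text
time: 8.35
position: [0.5288, -0.0344, 0.201]
tool_rot: [-0.519, 0.477, -0.481, 0.521]
ft_force: [0.4, -0.4, -0.6]
grip_width: 0.0851
```

```bash
python3 -c "
from h import *
plan((.4445,.1945,.20),4.6)
plan((.4445,.1945,.20),45)
b=eyes.camera('side')[:,:,::-1]
cv2.imwrite('pics/4.png',cv2.resize(b[130:300,160:340],None,fx=4,fy=3.5))
"
```

```text
shift [-2.3499e+00  1.0000e-03 -6.5450e-01] turn [-0.0018  0.0002  0.0007] | pos [ 0.5288 -0.0344  0.201 ] yawz 4.64 F [ 0.39 -0.41 -0.63] grip 0.0851 t 8.35
shift [-2.3499e+00  1.0000e-03 -6.5450e-01] turn [-0.0015 -0.2242  0.0013] | pos [ 0.5288 -0.0344  0.201 ] yawz 4.64 F [ 0.39 -0.41 -0.63] grip 0.0851 t 8.35
```

View pics/4.png

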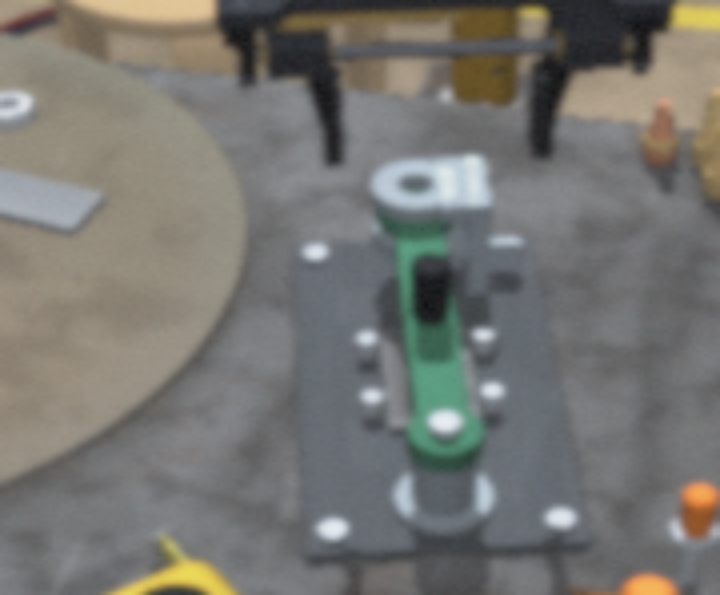

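The bar is shut and the eye is hidden under the upper ear. Now to the pin. I'll turn the jaws along the jig's y so the fingers stay clear of the yoke's back wall later.

>>> play_rows --pt "1 -0.2 0 -0.055 0 0 0" --pt "1 -0.27 0 -0.075 0 0 0" --pt "1 -0.27 0 -0.075 0 0 0" --pt "1 -0.27 0 -0.075 0 0 0" --pt "1 -0.27 0 -0.075 0 0 0" --pt "1 -0.27 0 -0.075 0 0 0" --pt "1 -0.27 0 -0.075 0 0 0" --pt "1 -0.27 0 -0.075 0 0 0" --pt "1 -0.26 0 -0.075 0 0 0" --pt "1 0 0 0 0 -0.0385 0" --pt "1 0 0 0 0 -0.0385 0" --pt "1 0 0 0 0 -0.0385 0"

```text
time: 9.4
position: [0.4412, 0.1954, 0.1966]
tool_rot: [0.6, -0.376, 0.374, -0.598]
ft_force: [-1.0, -1.2, -0.6]
grip_width: 0.0873
```

>>> play_rows --pt "1 0 0 0 0 -0.0385 0" --pt "1 0 0 0 0 -0.0385 0" --pt "1 0 0 0 0 -0.0385 0" --pt "1 0 0 0 0 -0.0385 0" --pt "1 0 0 0 0 -0.0385 0" --pt "1 0 0 0 0 -0.0385 0" --pt "1 0 0 0 0 -0.0385 0" --pt "1 0 0 0 0 -0.0385 0" --pt "1 0 0 0 0 -0.0385 0" --pt "1 0 0 0 0 -0.0385 0" --pt "1 0 0 0 0 0 0"

```text
time: 10.32
position: [0.4417, 0.1947, 0.1967]
tool_rot: [0.707, 0.028, -0.031, -0.706]
ft_force: [-0.3, -0.7, 0.6]
grip_width: 0.0873
```

```bash
python3 -c "
from h import *
plan((.4443,.1945,.13),94.7)
a=eyes.camera('top')[:,:,::-1];b=eyes.camera('side')[:,:,::-1]
f=lambda im,x,y: cv2.resize(im[y:y+140,x:x+140],None,fx=2.8,fy=2.8)
cv2.imwrite('pics/5.png',np.hstack([f(a,260,150),f(b,250,230)]))
"
```

```text
shift [ 0.0287  0.6668 -0.0037] turn [ 0.0002  0.0008 -0.0013] | pos [0.4417 0.1947 0.1967] yawz 94.84 F [-0.33 -0.71  0.62] grip 0.0873 t 10.32
```

View pics/5.png

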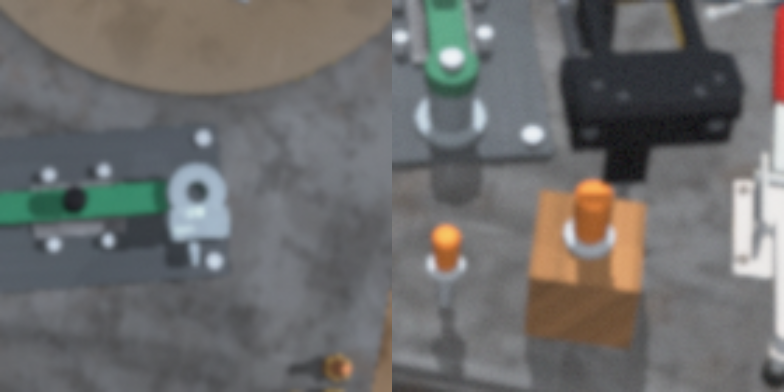

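>>> play_rows --pt "1 0.027 0.05 0 0 0 0" --pt "1 0 0.15 0 0 0 0" --pt "1 0 0.15 0 0 0 0" --pt "1 0 0.15 0 0 0 0" --pt "1 0 0.1 0 0 0 0" --pt "1 0 0.05 0 0 0 0" --pt "1 0 0 0 0 0 0"

```text
time: 11.0
position: [0.4448, 0.1951, 0.1321]
tool_rot: [0.707, 0.028, -0.03, -0.706]
ft_force: [-0.1, -0.1, -0.1]
grip_width: 0.087
```

```bash
python3 -c "
from h import *
plan((.4443,.1945,.097),94.7)
b=eyes.camera('side')[:,:,::-1]
cv2.imwrite('pics/6.png',cv2.resize(b[230:370,250:400],None,fx=4,fy=4))
"
```

```text
shift [-0.0045  0.3509 -0.005 ] turn [ 0.0001 -0.0002 -0.001 ] | pos [0.4448 0.1951 0.1321] yawz 94.66 F [-0.07 -0.1  -0.12] grip 0.087 t 11.0
```

View pics/6.png

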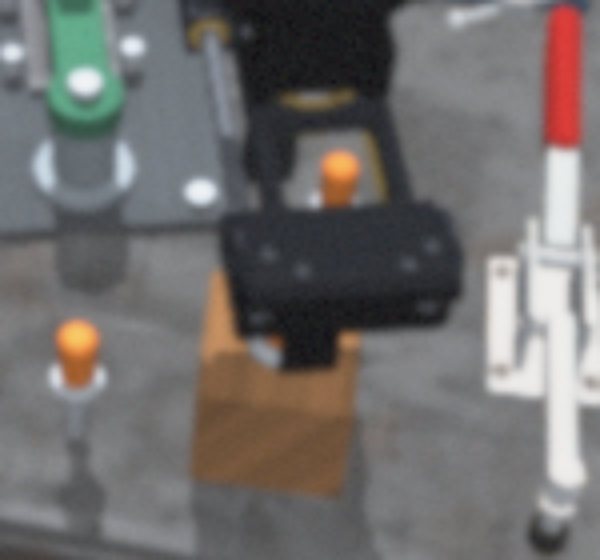

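>>> play_rows --pt "1 -0.004 0.12 -0.005 0 0 0" --pt "1 0 0.12 0 0 0 0" --pt "1 0 0.11 0 0 0 0" --pt "1 0 0 0 0 0 0" --pt "0 0 0 0 0 0 0" --pt "0 0 0 0 0 0 0" --pt "0 0 0 0 0 0 0" --pt "0 0 0 0 0 0 0" --pt "0 0 0 0 0 0 0" --pt "0 0 0 0 0 0 0" --pt "0 0 0 0 0 0 0" --pt "0 0 0 0 0 0 0" --grip_force 35

```text
time: 12.05
position: [0.4453, 0.1948, 0.0987]
tool_rot: [-0.706, -0.029, 0.029, 0.707]
ft_force: [0.4, -0.4, -0.9]
grip_width: 0.0416
```

>>> play_rows --pt "0 0 0 0 0 0 0" --pt "0 0 0 0 0 0 0" --pt "0 0 0 0 0 0 0" --pt "0 0 0 0 0 0 0" --pt "0 0 0 0 0 0 0" --pt "0 0 0 0 0 0 0"

```text
time: 12.55
position: [0.4453, 0.1951, 0.0986]
tool_rot: [-0.706, -0.029, 0.029, 0.707]
ft_force: [0.4, 3.6, 0.4]
grip_width: 0.0207
```

```bash
python3 -c "
from h import *
plan((.4443,.1945,.217),94.7)
"
```

```text
shift [-0.0101 -1.1839 -0.0044] turn [-0.0002  0.0001  0.0001] | pos [0.4453 0.1951 0.0986] yawz 94.71 F [0.42 3.65 0.4 ] grip 0.0207 t 12.55
```

>>> play_rows --pt "0 0 -0.05 0 0 0 0" --pt "0 0 -0.1 0 0 0 0" --pt "0 0 -0.15 0 0 0 0" --pt "0 0 -0.2 0 0 0 0" --pt "0 0 -0.2 0 0 0 0" --pt "0 0 -0.2 0 0 0 0" --pt "0 0 -0.2 0 0 0 0" --pt "0 0 -0.1 0 0 0 0" --pt "0 0 0 0 0 0 0" --pt "0 0 0 0 0 0 0"

```text
time: 13.38
position: [0.445, 0.1943, 0.2188]
tool_rot: [0.707, 0.029, -0.029, -0.706]
ft_force: [-0.1, -0.3, -1.3]
grip_width: 0.0208
```

```bash
python3 -c "
from h import *
plan((.5404,-.1312,.217),94.7)
a=eyes.camera('top')[:,:,::-1];b=eyes.camera('side')[:,:,::-1]
cv2.imwrite('pics/raw_top7.png',a)
cv2.imwrite('pics/7.png',cv2.resize(b[200:340,250:400],None,fx=4,fy=4))
cv2.imwrite('pics/7t.png',cv2.resize(a[195:245,305:355],None,fx=12,fy=12,interpolation=cv2.INTER_CUBIC))
"
```

```text
shift [ 0.6816  0.021  -3.323 ] turn [0.0002 0.0002 0.0002] | pos [0.445  0.1943 0.2188] yawz 94.74 F [-0.1  -0.35 -1.29] grip 0.0208 t 13.38
```

View pics/7.png

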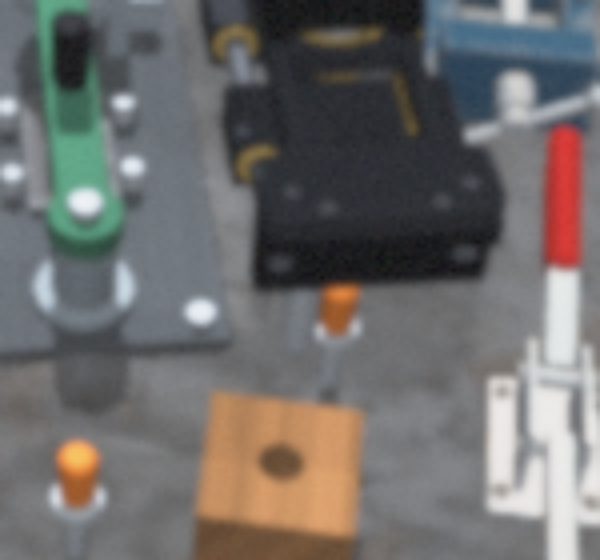

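View pics/7t.png

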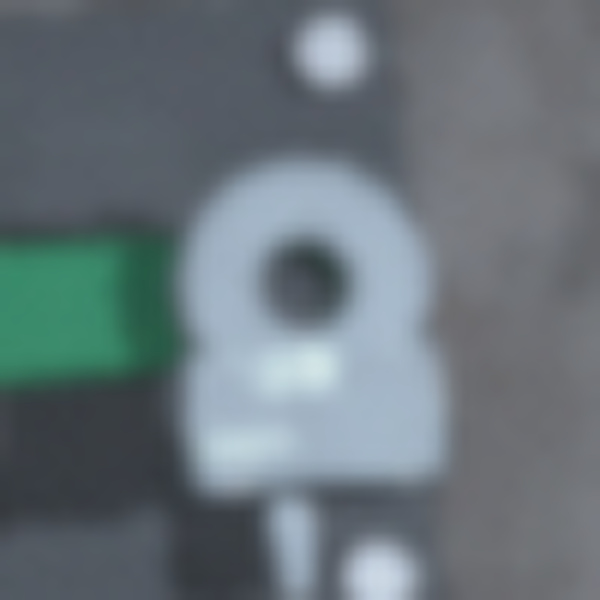

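The block's hole is now empty at about (281,461) in the crop, so the pin is in the jaws. Looking from above, the eye lines up under the ear hole at (305,283). Carrying the pin to the yoke.

>>> play_rows --pt "0 0.025 0 -0.12 0 0 0" --pt "0 0.046 0 -0.225 0 0 0" --pt "0 0.046 0 -0.225 0 0 0" --pt "0 0.046 0 -0.225 0 0 0" --pt "0 0.046 0 -0.225 0 0 0" --pt "0 0.046 0 -0.225 0 0 0" --pt "0 0.046 0 -0.225 0 0 0" --pt "0 0.046 0 -0.225 0 0 0" --pt "0 0.046 0 -0.225 0 0 0" --pt "0 0.046 0 -0.225 0 0 0" --pt "0 0.046 0 -0.225 0 0 0" --pt "0 0.046 0 -0.225 0 0 0"

```text
time: 14.48
position: [0.5188, -0.0605, 0.217]
tool_rot: [-0.706, -0.028, 0.03, 0.707]
ft_force: [0.0, 0.3, -1.5]
grip_width: 0.0208
```

>>> play_rows --pt "0 0.046 0 -0.225 0 0 0" --pt "0 0.046 0 -0.225 0 0 0" --pt "0 0.03 0 -0.15 0 0 0" --pt "0 0.02 0 -0.1 0 0 0" --pt "0 0 0 0 0 0 0" --pt "0 0 0 0 0 0 0"

```text
time: 14.98
position: [0.5388, -0.1276, 0.2178]
tool_rot: [-0.706, -0.028, 0.03, 0.707]
ft_force: [-0.2, 0.8, -1.3]
grip_width: 0.0208
```

```bash
python3 -c "
from h import *
print(onz('top',(330.0,218.1),.078), onz('side',(264.2,182.3),.078))
plan((.5404,-.1312,.177),94.7)
b=eyes.camera('side')[:,:,::-1]
cv2.imwrite('pics/8.png',cv2.resize(b[110:230,200:330],None,fx=5,fy=5,interpolation=cv2.INTER_CUBIC))
"
```

```text
[ 0.53970054 -0.13159122  0.078     ] [ 0.53848108 -0.12896428  0.078     ]
shift [ 0.0136  0.408  -0.0374] turn [-0.0005 -0.0001 -0.0006] | pos [ 0.5388 -0.1276  0.2178] yawz 94.69 F [-0.21  0.83 -1.33] grip 0.0208 t 14.98
```

View pics/8.png

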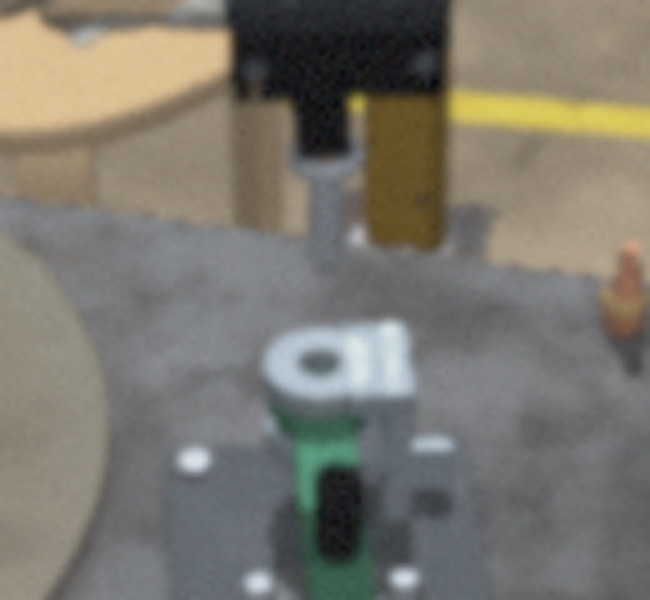

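```bash
python3 -c "
from h import *
# predicted crop px of pin tip / collar if pin centred on TCP, and of yoke hole
c=lambda P:((proj('side',P)-[200,110]+.5)*5-.5).round(1)
print(c([[.5388,-.1276,.128],[.5388,-.1276,.180],[.540,-.131,.078],[.545,-.1276,.128]]))
b=cv2.imread('pics/8.png'); 
for y in (200,220,240): 
  print(y,b[y,280:380:5].mean(1).round().astype(int))
print(b[361,270:400:6].mean(1).astype(int)); print(b[325:400:5,321].mean(1).astype(int))
"
```

```text
[[322.6 268.7]
 [323.  161.1]
 [319.4 360.4]
 [307.2 268.6]]
200 [117 132 143 146 146 137 120 112 114 117 115 111 105  99  96  97  91  84
  73  70]
220 [121 135 143 148 145 133 115 110 113 115 114 109 105 101 105 107 105  93
  77  71]
240 [128 124 124 123 122 119 114 111 111 114 112 105 108 122 147 171 168 138
 103  82]
[183 196 198 197 180 142 108  97  99 101 102 125 170 204 219 222 215 202
 197 208 221 219]
[145 176 196 200 183 149 116 100  97 107 141 178 196 193 174]
```

The pin is upright with its shank at about x=326 in the crop, and the hole is at 319. I need about +2.4 mm in x and -3.6 mm in y. I'll correct that, descend to just above the ear and look.

>>> play_rows --pt "0 0.02 0 -0.037 0 0 0" --pt "0 0 0.1 0 0 0 0" --pt "0 0 0.15 0 0 0 0" --pt "0 0 0.12 0 0 0 0" --pt "0 0 0.05 0 0 0 0" --pt "0 0 0 0 0 0 0" --pt "0 0 0 0 0 0 0"

```text
time: 15.62
position: [0.5417, -0.1312, 0.1763]
tool_rot: [-0.706, -0.029, 0.03, 0.707]
ft_force: [0.6, -0.7, -1.7]
grip_width: 0.0211
```

```bash
python3 -c "
from h import *
plan((.5412,-.1312,.1166),94.7)
b=eyes.camera('side')[:,:,::-1]
cv2.imwrite('pics/9.png',cv2.resize(b[130:230,210:320],None,fx=6,fy=6,interpolation=cv2.INTER_CUBIC))
"
```

```text
shift [-4.600e-03  5.968e-01  2.000e-04] turn [-0.0001  0.0003 -0.0002] | pos [ 0.5417 -0.1312  0.1763] yawz 94.76 F [ 0.56 -0.7  -1.68] grip 0.0211 t 15.62
```

View pics/9.png

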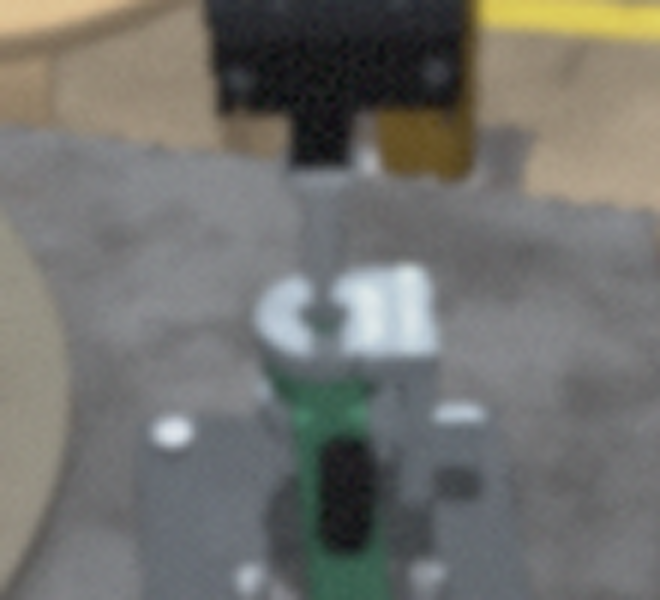

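The shank and the hole line up in x at about 323 in the crop. I'll lower in stages and watch the force.

>>> play_rows --pt "0 -0.004 0.04 0 0 0 0" --pt "0 0 0.05 0 0 0 0" --pt "0 0 0.05 0 0 0 0" --pt "0 0 0.05 0 0 0 0" --pt "0 0 0 0 0 0 0"

```text
time: 16.08
position: [0.5406, -0.1314, 0.1564]
tool_rot: [-0.706, -0.028, 0.03, 0.707]
ft_force: [-0.3, 0.9, -1.8]
grip_width: 0.0212
```

```bash
python3 -c "
from h import *
plan((.5412,-.1312,.1166),94.7)
b=eyes.camera('side')[:,:,::-1]
cv2.imwrite('pics/10.png',cv2.resize(b[130:230,210:320],None,fx=6,fy=6,interpolation=cv2.INTER_CUBIC))
"
```

```text
shift [0.0067 0.3976 0.0006] turn [-0.0004  0.0001 -0.0006] | pos [ 0.5406 -0.1314  0.1564] yawz 94.73 F [-0.31  0.93 -1.84] grip 0.0212 t 16.08
```

View pics/10.png

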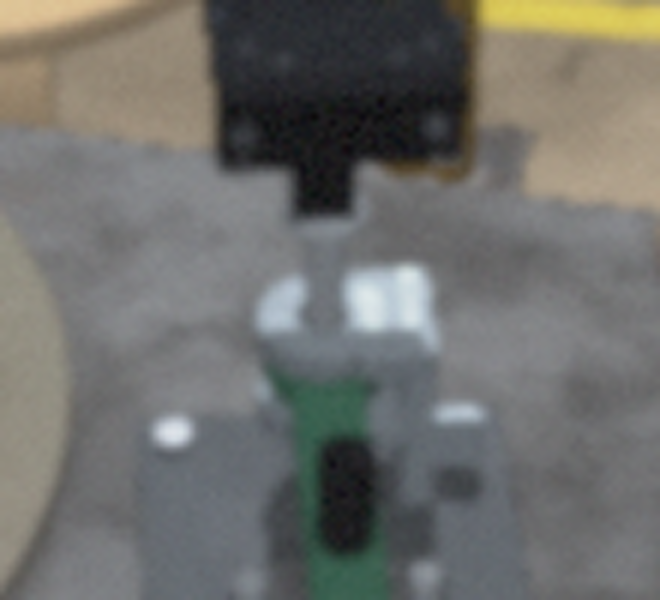

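The tip is inside the upper ear's hole with almost no force on it. Continuing down.

>>> play_rows --pt "0 0 0.04 0 0 0 0" --pt "0 0 0.04 0 0 0 0" --pt "0 0 0.04 0 0 0 0" --pt "0 0 0 0 0 0 0"

```text
time: 16.47
position: [0.5408, -0.1314, 0.1446]
tool_rot: [-0.706, -0.029, 0.03, 0.707]
ft_force: [0.4, -0.7, -1.6]
grip_width: 0.0209
```

>>> play_rows --pt "0 0 0.04 0 0 0 0" --pt "0 0 0.04 0 0 0 0" --pt "0 0 0.04 0 0 0 0" --pt "0 0 0 0 0 0 0"

```text
time: 16.8
position: [0.5408, -0.1314, 0.1326]
tool_rot: [-0.706, -0.029, 0.03, 0.707]
ft_force: [-0.2, -0.0, -2.3]
grip_width: 0.0209
```

```bash
python3 -c "
from h import *
plan((.5412,-.1312,.1166),94.7)
"
```

```text
shift [0.0041 0.1604 0.0019] turn [-0.0003  0.0002 -0.0005] | pos [ 0.5408 -0.1314  0.1326] yawz 94.73 F [-0.21 -0.01 -2.3 ] grip 0.0209 t 16.8
```

>>> play_rows --pt "0 0 0.04 0 0 0 0" --pt "0 0 0.04 0 0 0 0" --pt "0 0 0.04 0 0 0 0" --pt "0 0 0.02 0 0 0 0" --pt "0 0 0 0 0 0 0"

```text
time: 17.22
position: [0.541, -0.1315, 0.1189]
tool_rot: [-0.706, -0.029, 0.03, 0.707]
ft_force: [0.4, 0.2, -0.7]
grip_width: 0.0209
```

>>> play_rows --pt "0 0 0.01 0 0 0 0" --pt "0 0 0.01 0 0 0 0" --pt "0 0 0 0 0 0 0"

```text
time: 17.47
position: [0.5414, -0.1316, 0.1175]
tool_rot: [-0.707, -0.029, 0.029, 0.707]
ft_force: [0.2, -0.2, -1.8]
grip_width: 0.0205
```

>>> play_rows --pt "0 0 0.01 0 0 0 0" --pt "0 0 0.01 0 0 0 0" --pt "0 0 0 0 0 0 0"

```text
time: 17.72
position: [0.5416, -0.1317, 0.1166]
tool_rot: [0.707, 0.029, -0.029, -0.706]
ft_force: [-1.6, 1.4, 5.2]
grip_width: 0.0211
```

```bash
python3 -c "
from h import *
plan((.5412,-.1312,.1166),94.7)
b=eyes.camera('side')[:,:,::-1]
cv2.imwrite('pics/11.png',cv2.resize(b[130:230,210:320],None,fx=6,fy=6,interpolation=cv2.INTER_CUBIC))
"
```

```text
shift [-0.0033 -0.0005  0.0051] turn [0.0001 0.0002 0.0002] | pos [ 0.5416 -0.1317  0.1166] yawz 94.74 F [-1.56  1.37  5.21] grip 0.0211 t 17.72
```

View pics/11.png

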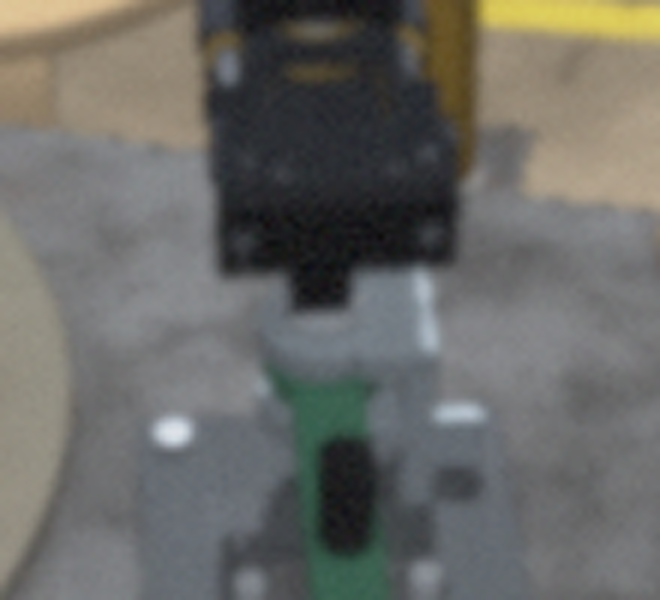

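The collar touched at exactly the predicted height (TCP z 0.1166) and the force is now upward. Letting go and rising straight up.

>>> play_rows --pt "1 0 0 0 0 0 0" --pt "1 0 0 0 0 0 0" --pt "1 0 0 0 0 0 0" --pt "1 0 0 0 0 0 0" --pt "1 0 0 0 0 0 0" --pt "1 0 0 0 0 0 0" --pt "1 0 0 0 0 0 0" --pt "1 0 -0.1 0 0 0 0" --pt "1 0 -0.2 0 0 0 0" --pt "1 0 -0.3 0 0 0 0" --pt "1 0 -0.3 0 0 0 0" --pt "1 0 -0.3 0 0 0 0"

```text
time: 18.77
position: [0.541, -0.1315, 0.2373]
tool_rot: [-0.706, -0.029, 0.029, 0.707]
ft_force: [1.3, -0.3, -0.6]
grip_width: 0.0857
```

>>> play_rows --pt "1 -0.1 0 0.25 0 0 0" --pt "1 -0.1 0 0.25 0 0 0" --pt "1 -0.1 0 0.25 0 0 0" --pt "1 -0.1 0 0.25 0 0 0" --pt "1 -0.1 0 0.25 0 0 0" --pt "1 -0.1 0 0.25 0 0 0" --pt "1 -0.1 0 0.25 0 0 0" --pt "1 -0.1 0 0.25 0 0 0" --pt "1 -0.1 0 0.25 0 0 0" --pt "1 -0.1 0 0.25 0 0 0" --pt "1 -0.1 0 0.2 0 0 0" --pt "1 0 0 0 0 0 0"

```text
time: 19.77
position: [0.4063, 0.1309, 0.236]
tool_rot: [-0.706, -0.03, 0.031, 0.707]
ft_force: [-0.5, -0.6, -0.2]
grip_width: 0.087
```

Run:
```python
from h import *
o=robot.get_obs(); print(o["position"],o["ft_force"],o["time"],o["grip_width"])
a=eyes.camera('top')[:,:,::-1];b=eyes.camera('side')[:,:,::-1]
f=lambda im,x,y: cv2.resize(im[y:y+100,x:x+100],None,fx=4,fy=4,interpolation=cv2.INTER_CUBIC)
cv2.imwrite('pics/12.png',np.hstack([f(a,260,170),f(b,210,140)]))
cv2.imwrite('pics/12t.png',a); cv2.imwrite('pics/12s.png',b)
```

```text
[0.40625857 0.13089753 0.23599903] [-0.50995207 -0.63781958 -0.18594764] 19.7667 0.08698870619733032
```

View pics/12.png

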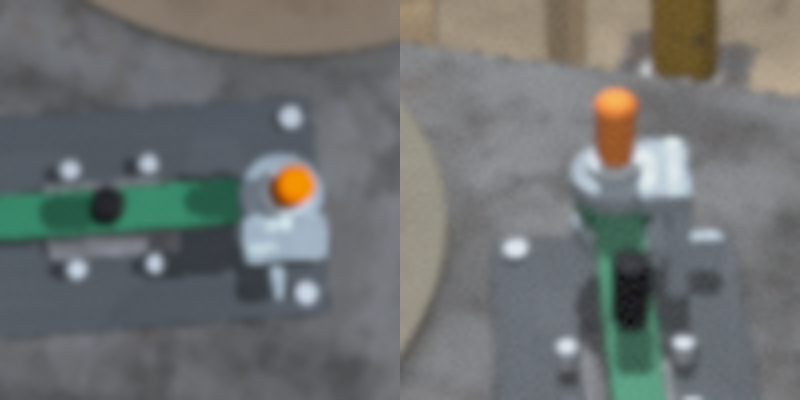

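View pics/12t.png

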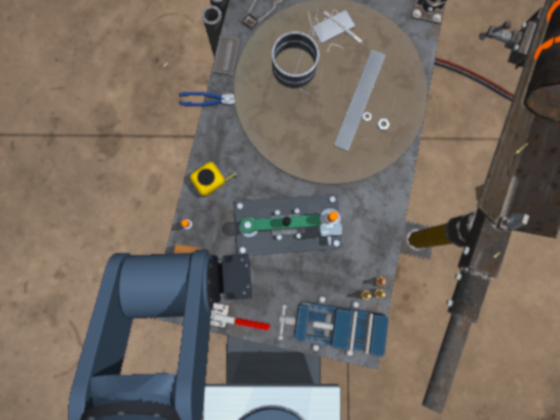

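View pics/12s.png

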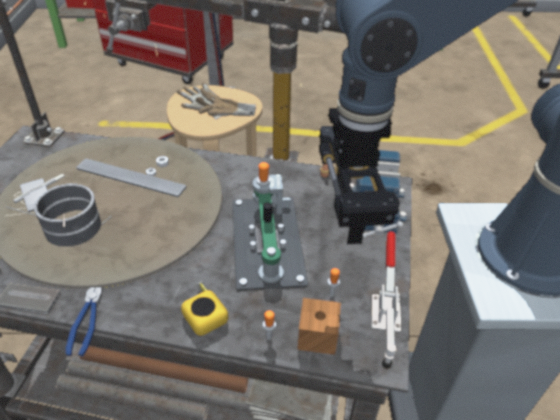

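The pin stands upright in the yoke with its collar on the ear, at about (613,165) in the side crop. The tape, nozzles and small pins look unmoved. One numeric check before handing in.

Run:
```python
from h import *
T=cv2.imread('pics/12t.png');S=cv2.imread('pics/12s.png')
hs=cv2.cvtColor(T,cv2.COLOR_BGR2HSV)
for lo,hi in(((5,180,150),(17,255,255)),((23,180,120),(32,255,255))):
    k,_,st,c=cv2.connectedComponentsWithStats(cv2.inRange(hs,lo,hi))
    for i in range(1,k):
        if st[i,4]>25: print(st[i],c[i].round(1))
u=lambda x,y,x0,y0:((x+.5)/4-.5+x0,(y+.5)/4-.5+y0)
print(tri(u(294,185,260,170),u(215,100,210,140)), "expected grip top ~[.540,-.131,.122]")
# nozzle change between first and last picture (top view region)
A=cv2.imread('pics/raw_top0.png'); print(cv2.absdiff(A,T)[265:305,355:395].mean(), cv2.absdiff(A,T)[160:200,185:235].mean(), cv2.absdiff(A,T)[340:380,440:480].mean())
```

```text
[547   0  13  21  87] [552.6   8.6]
[534  38  20  22 128] [542.9  47.3]
[329 212   8   9  26] [331.4 216.5]
[181 220   8   6  29] [184.5 223. ]
[190 162  35  33 512] [207.6 179.4]
(array([ 0.54005257, -0.13285847,  0.12080839]), np.float64(0.0005735047402963945)) expected grip top ~[.540,-.131,.122]
4.851458333333333 5.729166666666667 4.723541666666667
```

```bash
python3 -c "
from h import *
print(ticket.hand_in())"
```

```text
the job is handed in; nothing more can be done
None
```

I swung the keeper bar shut by its knob until it met its stop. I then took the largest pin out of the wooden block, lowered it through both ears and the eye, let go and backed away. The job was handed in at about 20 s of the 54 s allowed.

- **Bar:** at the stop the force rose while the knob stopped moving. From above, the bar lies along the jig and the eye sits under the ear hole.
- **Pin:** nothing resisted on the way down. The collar touched at exactly the predicted height, with about 5 N upward on the gripper. After release, the two camera views put the top of the grip at (0.540, -0.133, 0.121) m. I expected about (0.540, -0.131, 0.122) m, so they agree to about 2 mm.
- **Everything else:** the tape measure and the copper nozzle look unmoved in the before and after pictures. The sample still appears to be in its nest, though the shut bar mostly hides it. The robot is clear and touching nothing.

No check failed. The two cameras differed by 1–3 mm, within the play of the holes.

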